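Steady the rocking revolving display, stock it and index it

TASK

The revolving counter display rocks: turn the two black-knobbed levelling screws at its front corners, each whichever way it needs, until the display stands level with all four rubber feet bearing on the bench. Then stand the yellow carton upright in the empty bay nearest you, square to it like the boxes already there, and last turn the tray one quarter turn clockwise seen from above, until it clicks in and the next empty bay faces you. Do not push the display along the bench, upset the boxes on it or disturb the other things on the bench.

Things in the scene. Friction and masses are not known exactly. Their poses are not given: they have to be found in the camera images.
- stand: Revolving display, 4.3 kg, loose: wine-red plinth on 2 aluminium arms, 320 mm deep, 300 wide, front towards the robot within 0.2 rad. Origin: on the tray's turning axis, level with the feet's undersides; x to its back, y to its left seen from its front, z up. Tops in this frame: plinth 48 mm, screw bosses 50, tray floor 70, tray rim 77, boxes 160. One front foot starts too short, one too long.
- foot_left: Front left foot, a levelling screw, at x -128, y 128 mm of the stand: steel spindle with a domed black rubber foot 36 mm across, moved up and down by knob_left. Origin: underside of the rubber, which gives 0.8 mm under its share of the weight (10 to 13 N). The weight lies towards the front, so an unlevel display leans on both front feet and one rear foot.
- foot_right: Front right foot, a levelling screw, at x -128, y -128 mm of the stand; the same, moved by knob_right. Origin: underside of the rubber.
- rear_left: Rear left foot at x 158, y 128 mm of the stand, a fixed domed rubber foot. Origin and axes: those of the stand.
- rear_right: Rear right foot at x 158, y -128 mm of the stand, a fixed domed rubber foot. Origin and axes: those of the stand.
- knob_left (a joint): Turn of the front left levelling knob, rad, positive clockwise from above. Coarse right-hand thread, 10 mm a turn: clockwise screws the foot down and raises that corner. 0 = foot exactly as long as the fixed rear feet. Starts 0.2 to 0.7 turn off, range -7.5 to 7.5. Takes about 0.08 N m to turn; stays where it is left.
- knob_right (a joint): Turn of the front right levelling knob, same sense, scale and zero.
- knob_left_grip (a point): On the axis of the front left knob, 10 mm below its top. Black fluted round knob, 39 mm across, 24 mm tall, white line on top, may be gripped at any yaw. Under it is 14 mm or more of free height over its boss, and the tray's rim is 65 mm from its axis.
- knob_right_grip (a point): The same point of the front right knob.
- tray (a joint): Angle of the tray, rad, positive clockwise from above, 0 at the start. It clicks in at every quarter turn (0, 1.571, ...): a spring plunger holds it there, takes about 0.35 N m to leave, and pulls it in from 0.15 rad either side. Between clicks it turns with light friction.
- bay (a point): Floor centre of the bay to fill (nearest the robot), 70 mm from the tray's axis; -x points outward, z up; turns with the tray. The round wooden tray, 230 mm across with a 7 mm high rim, has four bays a quarter turn apart between crossed dark dividers 42 mm high, 5 thick. The left and back bays hold boxes; the near and right ones are empty.
- post (a point): Ball top of the brass post between the two empty bays (front right at the start), 100 mm from the tray's axis. Every divider ends in such a post, 14 mm thick with a 17 mm ball, its top 62 mm over the tray floor. The tray may be turned by pushing or gripping a post.
- carton: Yellow carton with a green band, upright on the bench, 44 (its x) by 70 (its y) by 90 mm tall, about 0.18 kg. Origin: centre of its underside. In the bay its x lies along the bay's x, either way round.
- stock_left: Pale wooden box with a dark band, the carton's size, loose in the left bay. Origin: centre of its underside.
- stock_back: Dark box with a pale band, the carton's size, loose in the back bay. Origin: centre of its underside.
- gum_pot: Bystander: amber glass pot with a black lid, 62 mm across, 74 tall, on one side of the display, the carton on the other. Origin: centre of its underside.
- mould: Bystander: closed wooden cigar mould, 112 by 235 by 53 mm, to the right, nearer the robot. Origin: centre of its underside.
- band_tin: Bystander: green round tin, 88 mm across, 34 tall, to the left, nearer the robot. Origin: centre of its underside.
- table: The wooden bench; its top is the plane z = 0.
Things that resemble listed ones, but are neither listed nor needed, are in the scene too. Several things have the shape of the carton; the one meant has the colours described above. Several things have the shape of the stock_left; the one meant has the colours described above.

How it is judged (in metres and radians):
On the way, in this order (a step that is already met when the one before it is completed fails the run):
1. the display stands level, all four feet loaded (angle between stand's own z axis and vertical below 0.008 rad and contact force between each of foot_left, foot_right, rear_left, rear_right and table above 3 N), for 0.4 s.
2. the yellow carton stands upright and square in the bay nearest the robot, let go (horizontal distance between carton and bay below 0.016 m and z of carton in the frame of bay between -0.005 and 0.005 m and angle between carton's own z axis and vertical below 0.06 rad and angle between the x axis of carton and the x axis of bay, either way round below 0.2 rad and contact force between the fingers and carton below 0.1 N and value of joint tray between -0.2 and 0.2 rad), for 0.2 s.
3. the tray has been turned a quarter turn clockwise and has clicked in (value of joint tray between 1.521 and 1.621 rad and velocity of joint tray between -0.05 and 0.05 rad/s), for 0.3 s.
At the end, for the whole second after the job is handed in: Display level within 0.008 rad, over 3 N on each of its four feet; carton upright (0.06 rad) on its bay's floor, within 16 mm of its centre, square within 0.2 rad; tray clicked in at 1.571 rad (0.05) clockwise; stocked boxes upright; all at rest and let go (all of step 1 and all of step 3 and horizontal distance between carton and bay below 0.016 m and z of carton in the frame of bay between -0.005 and 0.005 m and angle between carton's own z axis and vertical below 0.06 rad and angle between the x axis of carton and the x axis of bay, either way round below 0.2 rad and contact force between the fingers and carton below 0.1 N and linear speed of each of stand, carton below 0.01 m/s and angle between each of stock_left, stock_back's own z axis and vertical below 0.1 rad); the robot touches nothing.
It fails at once if the display is pushed more than 40 mm along the bench (distance of stand from where it was at the start of the episode above 0.04 m).
It fails at once if a box on the display is upset (angle between any of stock_left, stock_back's own z axis and vertical above 0.35 rad).
It fails at once if the gum pot, the mould or the tin is moved more than 30 mm (distance of any of gum_pot, mould, band_tin from where it was at the start of the episode above 0.03 m).
It also fails if it takes over 72 s, if anything falls off the work surface, if the arm or the gripper's body presses on something with over 40 N, if the wrist force passes 120 N, or if a joint passes its speed limit or range.

ROBOT

A 6-joint arm with a two-finger parallel gripper is mounted at the origin on the work surface. World frame = base frame: x ahead of the robot, y to its left, z up, the work surface at z = 0. Lengths are in mm, angles in degrees, forces in N, time in s.
With the tool pointing down it reaches from about 350 to 850 mm from the base axis. Payload 8.1 kg.
Tool frame: the origin (TCP) lies between the finger pads; the fingertips stand 22 mm ahead of it and the grasp point (between the pads) lies 3 mm ahead of it; z points along the fingers, y is the line along which they close (so a half turn about z gives the same grasp; the last joint's range is limited). The gripper opens to 85 mm and grips with 20 to 120 N. Pads are 22 mm wide; open, the fingers measure 114 mm over their backs; the gripper's body (76 mm by 85 mm) begins 54 mm behind the grasp point. The pads swing forward as they close: fully open they stand 13 mm farther back than shut.
Start: joints at [70.623, 7.471, 85.268, -0, 87.261, -4.893], TCP at [150.047, 580.94, 253.292] pointing down, gripper open.
Joint ranges: [-169.43, 169.43], [-51.17, 129.36], [1.28, 143.12], [-76.62, 256.62], [0, 156.53], [-152.29, 152.29]. Speed limits (degrees/s): [136.94, 136.94, 159.86, 180, 180, 180].

INTERFACE

Orientations are given as [roll, pitch, yaw] about the fixed x, y, z axes, in that order (R = Rz(yaw) Ry(pitch) Rx(roll)).
In Python, from bench import r, vision gives the robot as it stands.
- The arm moves only by the tool step_arm, never from a script. Its argument "targets" is a list that holds one entry, the list of rows, each a list of 6 numbers: the shift along the world's x, y, z in mm, then the turn, a rotation vector about the world's x, y, z in rad. In form: [[[x, y, z, rx, ry, rz], ...]]. A call has 1 to 12 rows; each row is the pose to reach, as a shift and turn from the pose commanded when the call began; what a row does not reach only later rows make up. A row lasts 1/12 s, in which the tool goes at most 41.7 mm and 7.16 degrees, less where a joint would pass 70% of its speed; a pose out of reach is approached as far as the arm can. A call with a gripper value outside its range is refused whole. "fingers" is the gripper's target within -1 to 1 (shut at 1, half-way at 0, fully open at -1), set as the call begins (left out, the last holds). The fingers move at their own pace and stop on an object; "newtons" is the grip in N (left out, the last holds). Time passes only in rows, so rows that repeat a pose let the fingers close. It gives the time, the measured TCP pose, the force, the opening and the grip force at its end, in the units of the state.
- r.sense(): the state, without advancing time (a new reading comes with each control period).
- vision.snapshot(name): name is "side" or "top" or "wrist"; returns a dict with "img" (480x640x3 uint8, blue, green, red), "mtx" (3x3 intrinsics, pixels), "eye" and "attitude" of the camera in the world. Camera axes: x right, y up, looking along -z (the intrinsics and any distortion apply to the point x, -y, -z); pixel columns grow to the right and rows downward; lengths in mm; the calibration is good to about 2 mm. A picture is of the moment at which its call begins. There is no depth.
- r.hand_in(): hands the job in; it is judged then, once.
The state is a dict: "time": time; "joint_pos": joint angles; "qd": joint speeds; "joint_efforts": joint torques, N m; "tool_pos": TCP position; "tcp_rot": TCP orientation; "ft_force": force on the tool from outside, world axes, zero at the start; "wrist_torque": the same for the moment, N m; "finger_gap": finger opening in mm; "grip_force": force on a finger pad.
Only numpy, scipy, OpenCV 4.12 (cv2) and the standard library are available. Lean on these libraries where they do the work, as an engineer would, in place of code of your own. Each camera call takes 0.05 s, during which the arm holds its last target. There are 200 camera calls.

## Working session

There is one attempt and no reset: what is moved stays moved. The work goes in short steps, Python scripts to look and compute and a tool call to move; the robot and the scene stay as the last step left them, time stands still between calls to the robot, and variables do not carry over. Pictures are saved under pics/ and viewed, at most 10 in all, crops included, and the job is handed in when it is done.

Besides the shell and the picture viewer there is one more tool, called after ">>>" as name(argument=value, ...) on one line, values as JSON. step_arm: Moves the arm, as the interface text tells. Its arguments: {"type":"object","properties":{"targets":{"type":"array"},"fingers":{"type":"number"},"newtons":{"type":"number"}},"required":["targets"]}

```bash
mkdir -p pics
python3 - <<'E'
from bench import r, vision
import cv2, numpy as np
ims=[]
for n in ("top","side"):
    s=vision.snapshot(n); cv2.imwrite(f"pics/{n}0.png",s["img"]); print(n,s["mtx"],s["eye"],s["attitude"],[k for k in s])
print(r.sense())
E
```

```text
top [[479.20456495   0.         309.98467813]
 [  0.         479.20456495 234.26150115]
 [  0.           0.           1.        ]] [ 418.20009753  -50.60748945 1228.54629249] [ 4.54202857e+00 -5.01208333e-02 -8.96851773e+01] ['img', 'mtx', 'eye', 'attitude']
side [[571.54254689   0.         317.399917  ]
 [  0.         571.54254689 245.17696702]
 [  0.           0.           1.        ]] [  -23.95393615 -1115.91794379   845.53217801] [ 58.93813126   1.26313437 -27.69540541] ['img', 'mtx', 'eye', 'attitude']
{'time': 0.1, 'joint_pos': array([ 7.06228692e+01,  7.51176600e+00,  8.53234756e+01, -6.58147484e-04,
        8.72593698e+01, -4.89238108e+00]), 'qd': array([-0.03892009, -0.04202293, -0.1029826 , -0.02776945, -0.00547772,
       -0.09650806]), 'joint_efforts': array([ 3.96667374e-04, -5.70947671e+01, -5.01945269e+01, -1.92927100e-04,
        7.98887660e-03,  4.14695751e-05]), 'tool_pos': array([149.89942032, 580.51050129, 252.33483152]), 'tcp_rot': array([-1.79905677e+02, -7.41392707e-03,  1.65515276e+02]), 'ft_force': array([-0.34455704, -0.38640065, -0.70379832]), 'wrist_torque': array([-0.00104172,  0.00088301, -0.00637619]), 'grip_force': 0.0, 'finger_gap': 85.6090123241477}
```

View pics/top0.png

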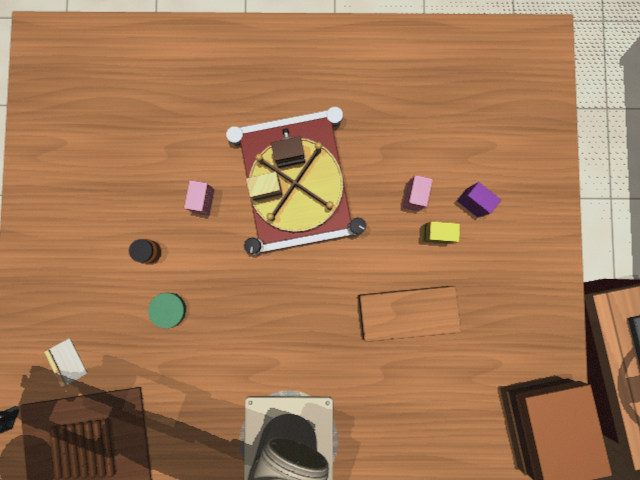

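View pics/side0.png

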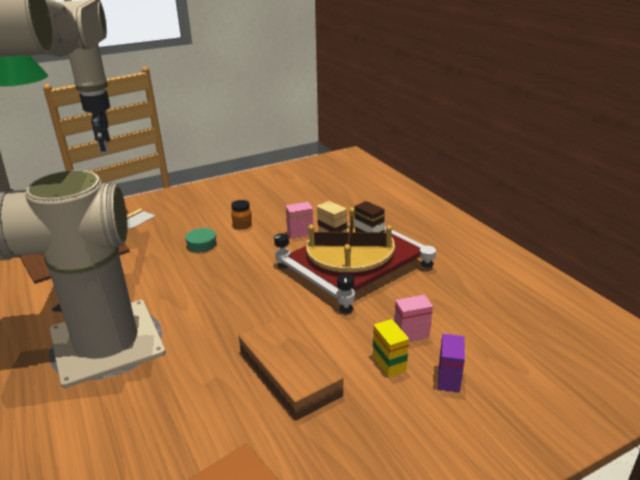

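The top view shows the stand (centre ≈295,184), knobs at (253,246) and (358,226), and the carton at (441,233). In the side view the carton is at (390,348) and the knobs at (282,240) and (345,283).

```bash
cat > h.py <<'E'
import numpy as np, cv2
from scipy.spatial.transform import Rotation as Ro
from scipy.optimize import least_squares
def RT(a): return Ro.from_euler('xyz',a,degrees=True).as_matrix()
def ray(s,u,v):
    d=np.linalg.solve(s["mtx"],[u,v,1.]); d=np.array([d[0],-d[1],-d[2]])
    return RT(s["attitude"])@d
def back(s,u,v,z):
    d=ray(s,u,v); e=s["eye"]; return e+d*(z-e[2])/d[2]
def proj(s,P):
    p=(np.atleast_2d(P)-s["eye"])@RT(s["attitude"]); q=np.c_[p[:,0],-p[:,1],-p[:,2]]@s["mtx"].T
    return q[:,:2]/q[:,2:]
def tri(obs):
    A=np.zeros((3,3));b=np.zeros(3)
    for s,u,v in obs:
        d=ray(s,u,v);d/=np.linalg.norm(d);M=np.eye(3)-np.outer(d,d);A+=M;b+=M@s["eye"]
    return np.linalg.solve(A,b)
E
python3 - <<'E'
from h import *; from bench import r,vision
t=vision.snapshot("top");w=vision.snapshot("wrist")
kl=back(t,253,246,90);kr=back(t,358,226,90)
print("knobs",kl,kr,np.linalg.norm(kl-kr),np.degrees(np.arctan2(*(kl-kr)[:2])))
print("centre",back(t,295.5,184.5,75))
img=t["img"];hsv=cv2.cvtColor(img,cv2.COLOR_BGR2HSV)
m=cv2.inRange(hsv,(25,150,60),(34,255,255));m[:, :400]=0
c=max(cv2.findContours(m,0,1)[0],key=cv2.contourArea);print(cv2.minAreaRect(c),cv2.boundingRect(c))
print("carton",back(t,445,232,90))
print(w["eye"],w["attitude"],w["mtx"]); cv2.imwrite("pics/w0.png",w["img"])
for n,(x0,y0,x1,y1) in dict(top=(215,95,495,265)).items():
    cv2.imwrite("pics/topc.png",cv2.resize(img[y0:y1,x0:x1],None,fx=2.85,fy=2.85,interpolation=2))
E
```

```text
knobs [479.88823544  84.27666437  90.        ] [ 529.06883365 -165.60254888   90.        ] 254.67303048498945 -11.134494208312013
centre [631.18553478 -15.17822676  75.        ]
((456.5, 241.0), (1.0, 0.0), 180.0) (456, 241, 2, 1)
carton [ 515.85210967 -373.06700474   90.        ]
[ 70.60830324 601.39998756 371.26284508] [-18.54665416   0.11474349  75.48595181] [[394.19257114   0.         320.46006331]
 [  0.         394.19257114 235.4942027 ]
 [  0.           0.           1.        ]]
```

View pics/topc.png

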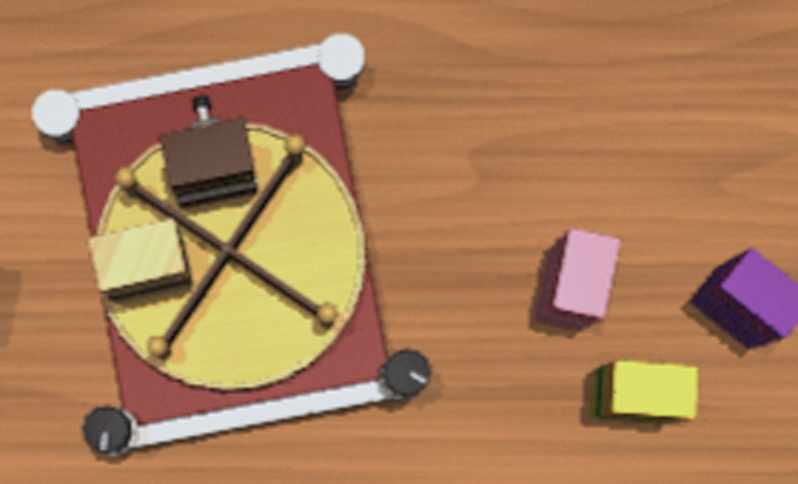

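Both knobs carry a white line on top: the left one at crop (108,428) points down, the right one at (407,372) points right and down. The stand is yawed about 11°. I'll go in for a close view.

>>> step_arm(targets=[[[260,-590,-40,0,0,0.45],[260,-590,-40,0,0,0.45],[260,-590,-40,0,0,0.45],[260,-590,-40,0,0,0.45],[260,-590,-40,0,0,0.45],[260,-590,-40,0,0,0.45],[260,-590,-40,0,0,0.45],[260,-590,-40,0,0,0.45],[260,-590,-40,0,0,0.45],[260,-590,-40,0,0,0.45],[260,-590,-40,0,0,0.45],[260,-590,-40,0,0,0.45]]])

```text
time: 1.2
tool_pos: [351.2, 123.2, 222.5]
tcp_rot: [180.0, 0.1, -168.7]
ft_force: [0.8, -0.5, 1.1]
finger_gap: 85.2
grip_force: 0.0
```

>>> step_arm(targets=[[[120,-350,-30,0,0,0],[120,-350,-30,0,0,0],[120,-350,-30,0,0,0],[120,-350,-30,0,0,0],[120,-350,-30,0,0,0],[120,-350,-30,0,0,0]]])

```text
time: 1.7
tool_pos: [431.9, -113.0, 202.1]
tcp_rot: [-180.0, 0.0, -168.7]
ft_force: [1.2, -0.5, 0.2]
finger_gap: 85.9
grip_force: 0.0
```

>>> step_arm(targets=[[[-25,85,0,0,0,0],[-25,85,0,0,0,0],[-25,85,0,0,0,0],[-25,85,0,0,0,0]]])

```text
time: 2.03
tool_pos: [406.1, -24.6, 201.6]
tcp_rot: [179.9, -0.1, -168.6]
ft_force: [0.2, 0.5, -0.4]
finger_gap: 85.5
grip_force: 0.0
```

Run:
```python
from h import *; from bench import r,vision
import pickle
S={n:vision.snapshot(n) for n in ("top","side","wrist")}
pickle.dump(S,open("s1.pkl","wb"))
cv2.imwrite("pics/w1.png",S["wrist"]["img"]); print(S["wrist"]["eye"],S["wrist"]["attitude"],r.sense()["tool_pos"])
cv2.imwrite("pics/side1.png",cv2.resize(S["side"]["img"][190:390,260:480],None,fx=3,fy=3,interpolation=2))
```

```text
[326.48401837 -41.31552021 321.08661669] [-18.56130024   0.10567401 101.35018747] [407.04654583 -25.7812052  202.46872867]
```

View pics/w1.png

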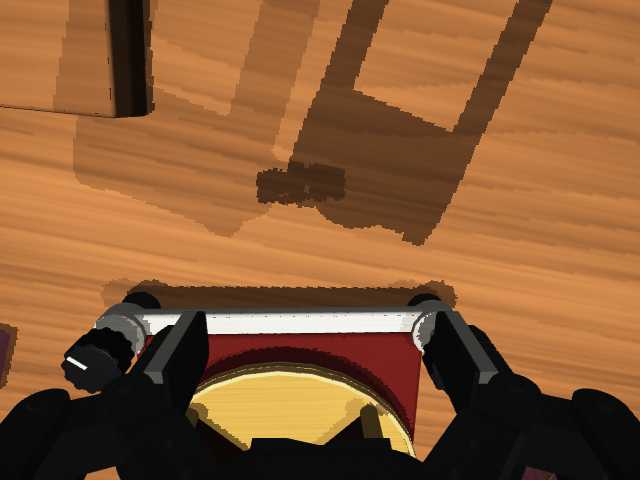

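View pics/side1.png

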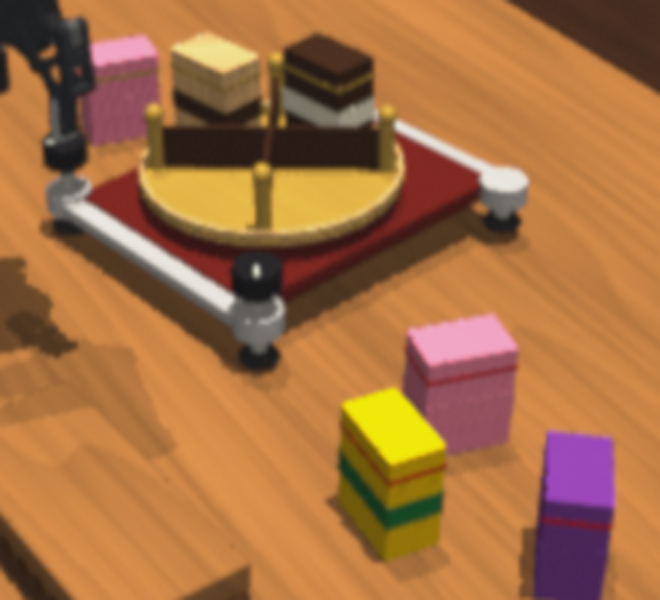

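The wrist view shows the right knob at (95,362) with its line pointing to the upper left, and the bosses at (122,330) and (430,330). The side crop shows post balls near (153,114), (262,174), (387,116) and (276,63). Next I fit the stand's pose and tilt.

```bash
cat > fit.py <<'E'
from h import *; import pickle
S=pickle.load(open("s1.pkl","rb"))
a=70.7
posts=np.array([[-a,-a,123.5],[-a,a,123.5],[a,a,123.5],[a,-a,123.5]])
top=np.array([[327,314],[159,347],[125,177],[295,145]])/2.85+[215,95]-.33
side=np.array([[262,174],[153,114],[276,63],[387,116]])/3.+[260,190]-.33
def pose(p,X): return X@Ro.from_rotvec(p[3:6]).as_matrix().T+p[:3]
def f(p):
    W=pose(p,posts)
    return np.r_[(proj(S["top"],W)-top-p[6:8]).ravel(),(proj(S["side"],W)-side-p[8:10]).ravel(),p[6:10]/1.5,p[2]/3]
p0=np.r_[630,-16,0,0,0,.194,0,0,0,0]
s=least_squares(f,p0);p=s.x
R=Ro.from_rotvec(p[3:6]).as_matrix()
J=np.linalg.inv(s.jac.T@s.jac)**1 if 0 else np.sqrt(np.diag(np.linalg.inv(s.jac.T@s.jac)))*.4
print(p.round(3),s.fun[:16].round(2));print(J[:6].round(4))
print("z axis in yawed frame", (Ro.from_euler('z',-p[5]).as_matrix()@R[:,2]).round(4))
E
python3 fit.py
python3 - <<'E'
from h import *; import pickle
S=pickle.load(open("s1.pkl","rb"))
a=S["side"]["img"][235:320,260:300];b=S["side"]["img"][265:320,325:370]
t=S["top"]["img"][210:255,235:380]
w=S["wrist"]["img"][270:400,50:200]; w2=S["wrist"]["img"][270:400,390:510]
def rs(x,h,f): 
    x=cv2.resize(x,None,fx=f,fy=f,interpolation=2); o=np.zeros((h,x.shape[1],3),np.uint8);o[:min(h,x.shape[0])]=x[:h];return o
A=np.hstack([rs(S["side"]["img"][225:285,262:302],300,5),rs(S["side"]["img"][265:325,325:365],300,5),rs(S["wrist"]["img"][290:390,60:160],300,3)])
B=rs(t,300,4.8)
B=B[:, :700]; A=np.pad(A,((0,0),(0,max(0,B.shape[1]-A.shape[1])),(0,0)));B=np.pad(B,((0,0),(0,A.shape[1]-B.shape[1])),mode="constant") if B.ndim==2 else np.pad(B,((0,0),(0,A.shape[1]-B.shape[1]),(0,0)))
cv2.imwrite("pics/k1.png",np.vstack([A,B])); print(A.shape)
E
```

```text
[ 6.32623e+02 -1.66240e+01  3.27000e-01 -3.00000e-02 -1.40000e-02
  1.95000e-01 -1.01000e-01  1.61000e-01  1.92000e-01  3.80000e-02] [ 0.22 -0.26 -0.55 -0.25  0.37  0.48 -0.08  0.1  -0.02  0.08  0.18  0.11
 -0.05 -0.16 -0.02 -0.02]
[1.5978 1.7122 1.026  0.0084 0.0083 0.0041]
z axis in yawed frame [-0.0111  0.0316  0.9994]
(300, 700, 3)
```

View pics/k1.png

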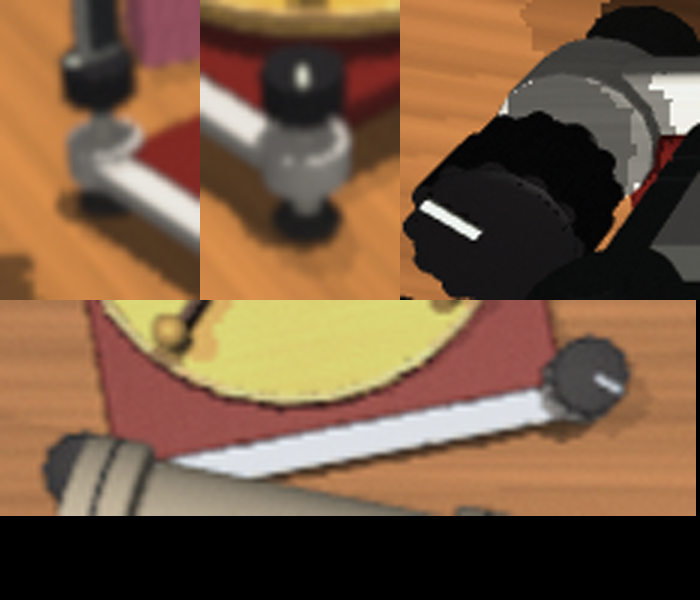

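The stand leans left and forward: the left foot is short (tall gap under its knob) and the right foot is long. That agrees with the white-line hypothesis (left −151°, right +125°). I'll refine the angles and knob positions.

```bash
cat > m.py <<'E'
from fit import *
kr=tri([(S["side"],345.4,278.6),(S["top"],357.3,225.6)]);kl=tri([(S["side"],281.6,238),(S["top"],252.7,245)])
print("tri",kl,kr)
for n,y in(("L",128),("R",-128)): print(n,[pose(p,np.array([-128,y,z]))[0:3].round(1) for z in (50,80,90,100)] )
x=R[:,0]
def ang(a,b): # clockwise from stand +x
    d=(b-a); return np.degrees(np.arctan2(x[1],x[0])-np.arctan2(d[1],d[0]))%360
w=S["wrist"];t=S["top"]
print("R wrist",ang(back(w,86.7,368.7,kr[2]),back(w,67.3,357.7,kr[2])), back(w,86.7,368.7,kr[2]),back(w,67.3,357.7,kr[2]))
print("R top",ang(back(t,357.3,225.6,90),back(t,235+610/4.8,210+386/4.8-62.5,90)))
print("L top",ang(back(t,252.9,245,90),back(t,215+103/2.85,95+442/2.85,90)))
E
python3 m.py
```

```text
[ 6.32623e+02 -1.66240e+01  3.27000e-01 -3.00000e-02 -1.40000e-02
  1.95000e-01 -1.01000e-01  1.61000e-01  1.92000e-01  3.80000e-02] [ 0.22 -0.26 -0.55 -0.25  0.37  0.48 -0.08  0.1  -0.02  0.08  0.18  0.11
 -0.05 -0.16 -0.02 -0.02]
[1.5978 1.7122 1.026  0.0084 0.0083 0.0041]
z axis in yawed frame [-0.0111  0.0316  0.9994]
tri [481.92147058  85.52326165  87.5129578 ] [ 530.25106158 -164.01737437   90.50997813]
L [array([481.5,  85.6,  44.8]), array([481. ,  86.4,  74.8]), array([480.8,  86.7,  84.8]), array([480.6,  87. ,  94.8])]
R [array([ 530.9, -165.5,   52.9]), array([ 530.4, -164.6,   82.9]), array([ 530.2, -164.3,   92.9]), array([ 530.1, -164. ,  102.9])]
R wrist 127.43466709790019 [ 530.64984423 -166.92716721   90.50997813] [ 524.11618897 -180.16304382   90.50997813]
R top 126.87251374363706
L top 209.4154190173886
```

>>> step_arm(targets=[[[37,55,0,0,0,0],[75,111,-20,0,0,0],[75,111,-50,0,0,0],[75,111,-75,0,0,0],[75,111,-75,0,0,0],[75,111,-75,0,0,0],[75,111,-75,0,0,0]]], fingers=-0.6, newtons=30)

```text
time: 2.77
tool_pos: [481.8, 84.9, 127.7]
tcp_rot: [-180.0, -0.0, -168.7]
ft_force: [0.1, 0.3, 0.5]
finger_gap: 68.2
grip_force: 0.0
```

Run:
```python
from bench import r
s=r.sense();print(s["tool_pos"],s["tcp_rot"],s["joint_pos"],s["finger_gap"])
```

```text
[481.84069111  84.85848993 127.69580075] [-1.79975457e+02 -2.58267430e-02 -1.68676050e+02] [ 4.00066060e+00 -4.13295448e+00  1.10577920e+02 -2.88101857e-02
  7.35775245e+01 -9.73151445e+01] 68.19851519269298
```

>>> step_arm(targets=[[[0,1,-20,0,0,0],[0,1,-35,0,0,0],[0,1,-43,0,0,0],[0,1,-43,0,0,0]]])

```text
time: 3.1
tool_pos: [481.5, 85.4, 84.4]
tcp_rot: [-180.0, -0.0, -168.8]
ft_force: [0.8, -0.5, 0.1]
finger_gap: 68.6
grip_force: 0.0
```

>>> step_arm(targets=[[[0,0,0,0,0,0],[0,0,0,0,0,0],[0,0,0,0,0,0],[0,0,0,0,0,0],[0,0,0,0,0,0],[0,0,0,0,0,0]]], fingers=1, newtons=25)

```text
time: 3.6
tool_pos: [482.8, 87.3, 86.4]
tcp_rot: [179.9, 0.2, -168.7]
ft_force: [-4.0, 5.1, 7.3]
finger_gap: 38.5
grip_force: 24.4
```

>>> step_arm(targets=[[[0,0,0,0,0,-0.12],[0,0,0,0,0,-0.24],[0,0,0,0,0,-0.36],[0,0,0,0,0,-0.48],[0,0,0,0,0,-0.6],[0,0,0,0,0,-0.72],[0,0,0,0,0,-0.84],[0,0,0,0,0,-0.96],[0,0,0,0,0,-1.08],[0,0,0,0,0,-1.2],[0,-1,0,0,0,-1.32],[0,-1,0,0,0,-1.44]]])

```text
time: 4.6
tool_pos: [482.7, 85.1, 86.2]
tcp_rot: [179.9, 0.0, 108.5]
ft_force: [-5.5, -1.4, 7.5]
finger_gap: 38.1
grip_force: 25.3
```

>>> step_arm(targets=[[[0,0,0,0,0,-0.12],[0,0,0,0,0,-0.24],[0,0,0,0,0,-0.36],[0,0,0,0,0,-0.48],[0,0,0,0,0,-0.6],[0,0,0,0,0,-0.72],[0,0,0,0,0,-0.84],[0,0,0,0,0,-0.96],[0,0,0,0,0,-1.08],[0,0,0,0,0,-1.2],[0,0,0,0,0,-1.2],[0,0,0,0,0,-1.2]]])

```text
time: 5.6
tool_pos: [481.7, 84.9, 85.9]
tcp_rot: [180.0, 0.0, 40.0]
ft_force: [-9.3, -2.7, 10.4]
finger_gap: 38.1
grip_force: 25.5
```

>>> step_arm(targets=[[[0,0,0,0,0,0],[0,0,0,0,0,0],[0,0,0,0,0,0]]], fingers=-0.5)

```text
time: 5.85
tool_pos: [482.5, 85.4, 85.0]
tcp_rot: [179.9, -0.1, 40.0]
ft_force: [0.3, -0.2, -0.8]
finger_gap: 64.1
grip_force: 0.0
```

>>> step_arm(targets=[[[0,0,35,0,0,0],[0,0,70,0,0,0],[8,-40,80,0,0,0],[16,-80,80,0,0,0],[24,-120,80,0,0,0],[32,-160,80,0,0,0],[40,-200,80,0,0,0],[48,-240,75,0,0,0],[49,-250,45,0,0,0],[49,-250,40,0,0,0],[49,-250,40,0,0,0]]])

```text
time: 6.77
tool_pos: [528.9, -164.7, 121.5]
tcp_rot: [-179.7, 0.1, 39.9]
ft_force: [0.1, 1.3, 0.4]
finger_gap: 63.8
grip_force: 0.0
```

Run:
```python
from bench import r,vision
import cv2,pickle
s=r.sense();print(s["tool_pos"],s["tcp_rot"],s["joint_pos"],s["finger_gap"])
S={n:vision.snapshot(n) for n in ("top","side","wrist")}
pickle.dump(S,open("s2.pkl","wb"))
cv2.imwrite("pics/side2.png",cv2.resize(S["side"]["img"][190:390,260:480],None,fx=3,fy=3,interpolation=2))
```

```text
[ 528.86890505 -164.69148864  121.5084615 ] [-1.79726752e+02  1.24935379e-01  3.99226071e+01] [-2.26097510e+01  6.53910163e+00  1.00437156e+02  1.58508229e-02
  7.33238134e+01  2.74633515e+01] 63.78785105973875
```

View pics/side2.png

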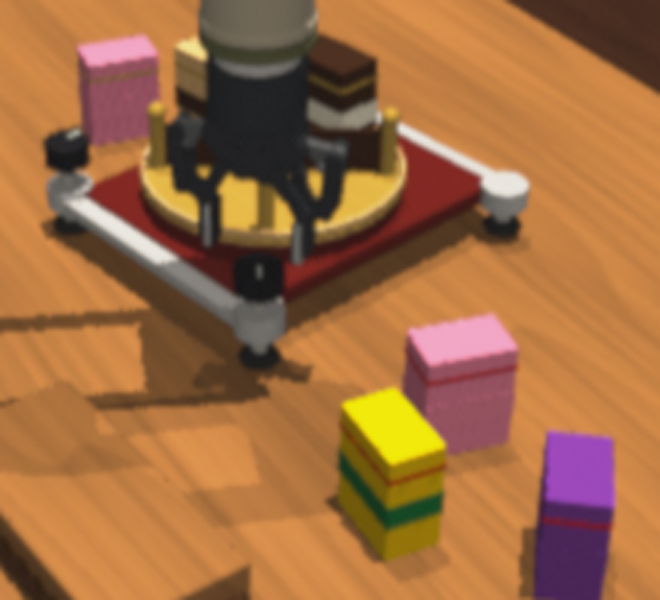

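The left knob now sits lower over its boss. The right knob is at (258,269) and the open fingers straddle it. I'll descend, grip, and turn it 126° counter-clockwise.

>>> step_arm(targets=[[[1,-1,-20,0,0,0],[1,-1,-33,0,0,0],[1,-1,-37,0,0,0],[1,-1,-37,0,0,0]]])

```text
time: 7.25
tool_pos: [530.8, -164.5, 86.0]
tcp_rot: [-179.9, 0.1, 40.1]
ft_force: [0.3, -0.5, -0.5]
finger_gap: 64.1
grip_force: 0.0
```

>>> step_arm(targets=[[[0,0,0,0,0,0],[0,0,0,0,0,0],[0,0,0,0,0,0],[0,0,0,0,0,0],[0,0,0,0,0,0]]], fingers=1, newtons=25)

```text
time: 7.67
tool_pos: [532.1, -165.3, 88.3]
tcp_rot: [180.0, -0.0, 40.0]
ft_force: [-3.1, 4.3, 6.3]
finger_gap: 38.4
grip_force: 25.3
```

>>> step_arm(targets=[[[0,0,0,0,0,0.12],[0,0,0,0,0,0.24],[0,0,0,0,0,0.36],[0,0,0,0,0,0.48],[0,0,0,0,0,0.6],[0,0,0,0,0,0.72],[0,0,0,0,0,0.84],[0,0,0,0,0,0.96],[0,0,0,0,0,1.08],[0,-1,0,0,0,1.2]]])

```text
time: 8.5
tool_pos: [531.9, -166.1, 88.3]
tcp_rot: [180.0, -0.0, 109.1]
ft_force: [-2.1, 8.7, 7.9]
finger_gap: 38.1
grip_force: 25.3
```

>>> step_arm(targets=[[[0,0,0,0,0,0.12],[0,0,0,0,0,0.24],[0,0,0,0,0,0.36],[0,0,0,0,0,0.48],[0,0,0,0,0,0.6],[0,0,0,0,0,0.72],[0,0,0,0,0,0.84],[0,0,0,0,0,0.96],[0,0,0,0,0,1.0],[0,0,0,0,0,1.0],[0,0,0,0,0,1.0]]])

```text
time: 9.42
tool_pos: [531.9, -166.5, 88.4]
tcp_rot: [180.0, 0.0, 166.1]
ft_force: [-5.0, 4.2, 5.7]
finger_gap: 38.3
grip_force: 25.2
```

>>> step_arm(targets=[[[0,0,0,0,0,0],[0,0,0,0,0,0],[0,0,0,0,0,0]]], fingers=-0.5)

```text
time: 9.67
tool_pos: [532.1, -166.9, 87.6]
tcp_rot: [-180.0, 0.1, 166.1]
ft_force: [0.1, -0.4, -0.3]
finger_gap: 64.1
grip_force: 0.0
```

>>> step_arm(targets=[[[0,0,40,0,0,0],[0,0,80,0,0,0],[-5,-30,105,0,0,0.1],[-10,-70,130,0,0,0.2],[-15,-110,145,0,0,0.2],[-20,-150,145,0,0,0.2],[-25,-190,145,0,0,0.2],[-25,-200,145,0,0,0.2],[-25,-200,145,0,0,0.2],[-25,-200,145,0,0,0.2]]])

```text
time: 10.5
tool_pos: [506.3, -367.2, 231.6]
tcp_rot: [179.9, -0.0, 177.4]
ft_force: [-0.2, 0.5, -1.0]
finger_gap: 64.3
grip_force: 0.0
```

Run:
```python
from bench import r,vision
from h import *
import pickle
s=r.sense();print(s["tool_pos"],s["tcp_rot"],s["joint_pos"],s["finger_gap"])
S={n:vision.snapshot(n) for n in ("top","side","wrist")}
pickle.dump(S,open("s3.pkl","wb"))
w=S["wrist"]; im=w["img"]
hsv=cv2.cvtColor(im,cv2.COLOR_BGR2HSV)
m=cv2.inRange(hsv,(26,170,150),(33,255,255))
cs=sorted(cv2.findContours(m,0,1)[0],key=cv2.contourArea)[-2:]
for c in cs:
    re=cv2.minAreaRect(c);print(cv2.contourArea(c),re)
    b=cv2.boxPoints(re);q=np.array([back(w,*x,90) for x in b]);print(q.round(1),q.mean(0),np.linalg.norm(q-np.roll(q,1,0),axis=1))
A=np.vstack([np.hstack([cv2.resize(S["side"]["img"][200:310,270:450],(400,244),interpolation=2),cv2.resize(S["top"]["img"][100:260,220:375],(400,413),interpolation=2)[:244]*0+cv2.resize(S["top"]["img"][100:260,220:375],(400,244),interpolation=2)]),np.hstack([cv2.resize(im,(440,330)),np.zeros((330,360,3),np.uint8)])])
cv2.imwrite("pics/c3.png",A)
```

```text
[ 506.34900959 -367.15391225  231.59106681] [ 1.79947694e+02 -3.29740759e-02  1.77433934e+02] [-4.06528656e+01  1.20113079e+01  8.24780986e+01  2.08909375e-02
  8.55688120e+01 -1.28088409e+02] 64.27458662178249
1.5 ((266.8382263183594, 266.6029357910156), (5.830951690673828, 2.572478771209717), 30.963754653930664)
[[ 533.8 -407.2   90. ]
 [ 532.1 -406.1   90. ]
 [ 534.6 -402.7   90. ]
 [ 536.2 -403.8   90. ]] [ 534.1711157  -404.94341167   90.        ] [4.19057554 1.99011103 4.18224947 1.99574397]
757.0 ((287.5, 243.5), (45.0, 35.0), 0.0)
[[ 529.8 -405.9   90. ]
 [ 503.8 -403.6   90. ]
 [ 505.1 -372.5   90. ]
 [ 531.2 -373.8   90. ]] [ 517.46492261 -388.95989849   90.        ] [32.06760129 26.11912269 31.12149932 26.09430247]
```

View pics/c3.png

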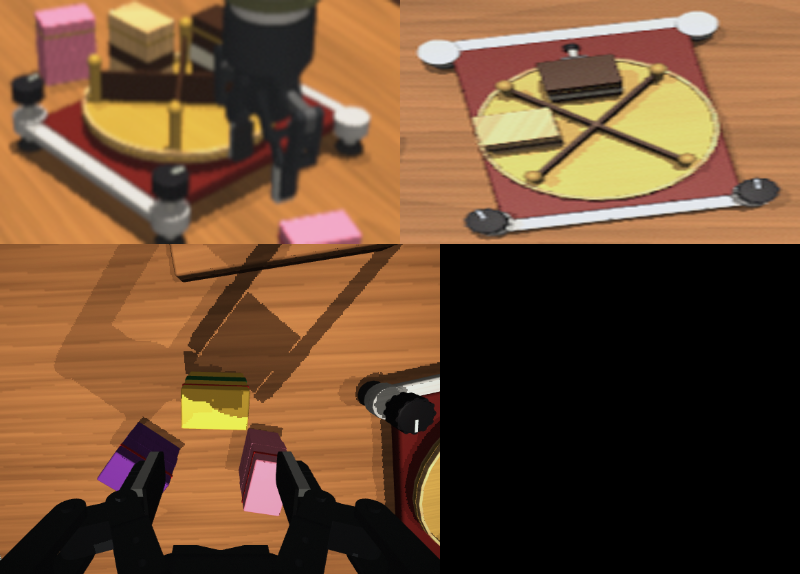

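Both knob lines now point to the stand's rear, which matches zero. The carton's top is at about (181–249, 388–430) in the wrist panel. Next I measure the carton precisely and refit the tilt.

Run:
```python
from h import *; import pickle
S=pickle.load(open("s3.pkl","rb"));S1=pickle.load(open("s1.pkl","rb"))
for n,s,roi in (("wrist",S["wrist"],(200,170,400,300)),("top",S1["top"],(415,215,470,250))):
    x0,y0,x1,y1=roi; im=s["img"][y0:y1,x0:x1];h=cv2.cvtColor(im,cv2.COLOR_BGR2HSV)
    m=cv2.inRange(h,(24,140,90),(36,255,255))
    c=max(cv2.findContours(m,0,1)[0],key=cv2.contourArea)+np.array([x0,y0])
    a=cv2.approxPolyDP(c,4 if n=="wrist" else 2,True)[:,0];print(n,cv2.contourArea(c),a.tolist())
    print([back(s,*q,90).round(1)[:2].tolist() for q in a])
# track features s1->s3
def tr(n,pts):
    a,b=[cv2.cvtColor(q[n]["img"],cv2.COLOR_BGR2GRAY) for q in(S1,S)]
    p,st,e=cv2.calcOpticalFlowPyrLK(a,b,np.float32(pts).reshape(-1,1,2),None,winSize=(11,11),maxLevel=1)
    print(n,(p.reshape(-1,2)-pts).round(2).tolist(),e.ravel().round(1).tolist()); return p.reshape(-1,2)
top=np.array([[327,314],[159,347],[125,177],[295,145],[342,57],[55,112]])/2.85+[215,95]-.33
side=np.array([[262,174],[153,114],[276,63]])/3.+[260,190]-.33
t3=tr("top",top);s3=tr("side",side)
a=70.7;posts=np.array([[-a,-a,123.5],[-a,a,123.5],[a,a,123.5]])
import fit
p=fit.p.copy()
P4=fit.posts
off=fit.f(p)[:16]  # keep s1 residuals as bias
def f(q):
    pp=np.r_[q,p[6:10]];W=fit.pose(pp,P4)
    return np.r_[(proj(S["top"],W)-t3[:4]-p[6:8]).ravel()-off[:8],((proj(S["side"],W)[:3]-s3-p[8:10]).ravel()-off[8:14])]
s=least_squares(f,p[:6],loss="soft_l1");R=Ro.from_rotvec(s.x[3:6]).as_matrix()
print(s.x.round(3),s.fun.round(2));print((Ro.from_euler('z',-s.x[5]).as_matrix()@R[:,2]).round(4))
```

```text
wrist 2752.0 [[265, 219], [265, 267], [359, 268], [360, 252], [334, 251], [311, 241], [304, 231], [280, 229]]
[[498.8, -403.2], [534.4, -406.3], [538.1, -339.0], [525.8, -338.2], [524.3, -356.5], [516.1, -372.4], [508.6, -376.9], [506.4, -393.4]]
top 32.0 [[449, 223], [448, 225], [459, 225], [459, 228], [452, 232], [450, 228], [455, 234], [452, 234], [452, 237], [454, 235], [457, 241], [458, 235], [454, 233], [456, 230], [459, 233], [459, 224]]
[[537.5, -383.0], [532.7, -380.5], [532.8, -406.8], [525.6, -406.6], [515.9, -389.8], [525.5, -385.2], [511.2, -396.8], [511.2, -389.7], [504.0, -389.6], [508.8, -394.4], [494.5, -401.3], [508.8, -403.9], [513.6, -394.5], [520.8, -399.4], [513.6, -406.4], [535.2, -406.8]]
top [[1.01, -0.69], [1.07, -0.73], [1.04, -0.77], [1.22, -0.3], [0.34, 0.79], [0.46, -0.35]] [7.5, 10.800000190734863, 6.599999904632568, 9.199999809265137, 5.699999809265137, 5.900000095367432]
side [[1.34, 0.89], [1.17, -0.29], [1.68, 0.58]] [8.699999809265137, 3.4000000953674316, 4.599999904632568]
[ 6.32623e+02 -1.66240e+01  3.27000e-01 -3.00000e-02 -1.40000e-02
  1.95000e-01 -1.01000e-01  1.61000e-01  1.92000e-01  3.80000e-02] [ 0.22 -0.26 -0.55 -0.25  0.37  0.48 -0.08  0.1  -0.02  0.08  0.18  0.11
 -0.05 -0.16 -0.02 -0.02]
[1.5978 1.7122 1.026  0.0084 0.0083 0.0041]
z axis in yawed frame [-0.0111  0.0316  0.9994]
[ 6.32071e+02 -1.70080e+01 -1.19800e+00 -1.00000e-02  5.00000e-03
  1.93000e-01] [ 0.06 -0.03 -0.04 -0.28  0.21 -0.06 -0.02 -0.05 -0.11  0.02  0.01  0.03
 -0.44  0.  ]
[0.0064 0.0092 0.9999]
```

>>> step_arm(targets=[[[8,-4,-10,0,0,-0.12],[8,-4,-20,0,0,-0.24],[8,-4,-30,0,0,-0.36],[8,-4,-40,0,0,-0.48],[8,-4,-50,0,0,-0.6],[8,-4,-60,0,0,-0.72],[8,-4,-70,0,0,-0.84],[8,-4,-80,0,0,-0.96],[8,-4,-80,0,0,-1.08],[8,-4,-80,0,0,-1.2],[8,-4,-80,0,0,-1.32],[8,-4,-80,0,0,-1.44]]])

```text
time: 11.65
tool_pos: [515.4, -368.9, 152.2]
tcp_rot: [-180.0, -0.0, 94.8]
ft_force: [-0.9, -0.6, -1.1]
finger_gap: 64.3
grip_force: 0.0
```

>>> step_arm(targets=[[[0,0,0,0,0,-0.12],[0,0,0,0,0,-0.14],[0,0,0,0,0,-0.14],[0,0,0,0,0,-0.14]]])

```text
time: 11.98
tool_pos: [515.1, -369.8, 152.3]
tcp_rot: [180.0, -0.0, 87.3]
ft_force: [-0.5, -1.0, -0.5]
finger_gap: 64.1
grip_force: 0.0
```

Run:
```python
from bench import r,vision
from h import *
s=r.sense();print(s["tool_pos"],s["tcp_rot"],s["joint_pos"],s["finger_gap"])
w=vision.snapshot("wrist");print(w["eye"]);cv2.imwrite("pics/w4.png",w["img"])
```

```text
[ 515.11288513 -369.79743363  152.30193304] [ 1.79995353e+02 -1.12361406e-03  8.73030471e+01] [-4.03077359e+01  1.63845174e+01  8.58103860e+01  3.81227205e-03
  7.78021011e+01 -3.76115883e+01] 64.06917916732205
[ 518.42995829 -288.1699613   271.08671082]
```

View pics/w4.png

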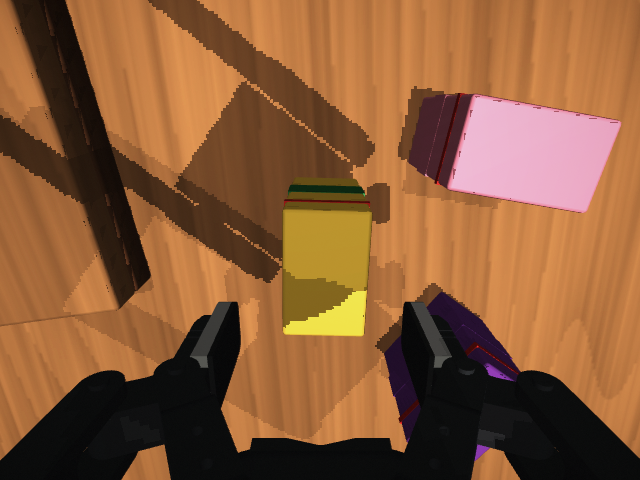

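The carton's top corners are at (283,208), (372,210), (365,336) and (283,334), between the fingers. The purple box's nearest edge runs from (437,287) to (377,346), so I'll check its clearance.

Run:
```python
from bench import vision
from h import *
w=vision.snapshot("wrist")
q=np.array([back(w,*c,90)[:2] for c in((283,208),(372,210),(365,336),(283,334))]);print(q.round(1),q.mean(0),np.linalg.norm(q-np.roll(q,1,0),axis=1))
for c in((377,346),(437,287),(408,100),(415,180)):print(c,back(w,*c,0).round(0),back(w,*c,90).round(0))
```

```text
[[ 498.7 -334.4]
 [ 540.8 -337.4]
 [ 536.6 -406.2]
 [ 493.3 -402.8]] [ 517.34482057 -370.20816128] [68.65964772 42.18227758 68.90053532 43.41164291]
(377, 346) [ 555. -474.    0.] [ 543. -413.   90.]
(437, 287) [ 601. -425.    0.] [ 573. -379.   90.]
(408, 100) [ 576. -289.    0.] [ 557. -289.   90.]
(415, 180) [ 582. -342.    0.] [ 561. -324.   90.]
```

>>> step_arm(targets=[[[1,0,-40,0,0,-0.02],[1,0,-70,0,0,-0.02],[1,0,-81,0,0,-0.02],[1,0,-81,0,0,-0.02]]])

```text
time: 12.42
tool_pos: [513.3, -368.5, 66.8]
tcp_rot: [-179.6, -0.3, 85.9]
ft_force: [-1.1, 0.7, -0.4]
finger_gap: 63.8
grip_force: 0.0
```

>>> step_arm(targets=[[[0,0,0,0,0,0],[0,0,0,0,0,0],[0,0,0,0,0,0],[0,0,0,0,0,0],[0,0,0,0,0,0]]], fingers=1, newtons=25)

```text
time: 12.83
tool_pos: [516.8, -371.5, 73.2]
tcp_rot: [179.9, 0.1, 85.9]
ft_force: [0.1, 0.7, 3.4]
finger_gap: 43.6
grip_force: 32.9
```

>>> step_arm(targets=[[[0,0,20,0,0,0],[0,0,60,0,0,0],[0,0,100,0,0,0],[0,0,140,0,0,0],[0,0,150,0,0,0],[0,0,150,0,0,0]]])

```text
time: 13.33
tool_pos: [518.0, -372.5, 227.6]
tcp_rot: [179.5, 0.3, 85.9]
ft_force: [0.1, 0.3, -0.3]
finger_gap: 43.7
grip_force: 32.4
```

Run:
```python
from bench import r,vision
from h import *
import pickle
s=r.sense();print(s["tool_pos"],s["tcp_rot"],s["ft_force"])
S={n:vision.snapshot(n) for n in ("top","side","wrist")}
pickle.dump(S,open("s4.pkl","wb"))
A=np.vstack([cv2.resize(S["side"]["img"][200:300,265:441],(528,300),interpolation=2),cv2.resize(S["top"]["img"][105:255,225:375],(528,300),interpolation=2)[:, :]])
B=cv2.resize(S["side"]["img"][170:420,380:500],(288,600));cv2.imwrite("pics/c4.png",np.hstack([A,B[:, :272]]))
```

```text
[ 517.98155297 -372.49254517  227.63750346] [179.5310274    0.34219849  85.88015759] [ 0.07261991  0.31280094 -0.31599846]
```

View pics/c4.png

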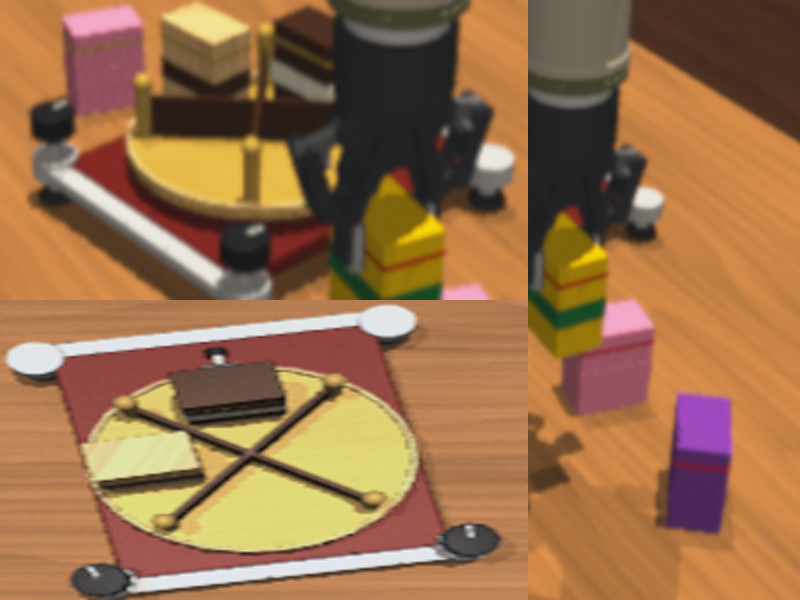

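The carton is held and the stand is unoccluded in front. Before placing it, I'll check level more accurately from the front arm's edge slope in the side and top views, with the "before" image as a control.

```bash
cat > lev.py <<'E'
from h import *; import pickle,sys
def line(img,p,q,half=4,n=60,ch=0):
    """subpixel edges crossing segment p-q: returns fitted line (pt,dir) of both sides of bright bar"""
    g=img[:,:,ch].astype(np.float32); p=np.array(p,float);q=np.array(q,float);d=(q-p)/np.linalg.norm(q-p);nn=np.array([-d[1],d[0]])
    out=[]
    o=np.arange(-half,half+.01,.1)
    E=[[],[]]
    for t in np.linspace(0,1,n):
        c=p+(q-p)*t; pts=(c+o[:,None]*nn).astype(np.float32)
        v=cv2.remap(g,pts[:,0].reshape(1,-1),pts[:,1].reshape(1,-1),cv2.INTER_LINEAR)[0]
        dv=np.gradient(v); k=np.argmax(v)
        for s in(0,1):
            w=np.clip(dv if s==0 else -dv,0,None)**2
            w[(np.arange(len(o))>k) if s==0 else (np.arange(len(o))<k)]=0
            if w.sum()>0: E[s].append(c+nn*(o@w)/w.sum())
    r=[]
    for e in E:
        e=np.float32(e)
        l=cv2.fitLine(e,cv2.DIST_HUBER,0,.01,.01).ravel(); r.append((l[2:],l[:2]*np.sign(l[0])))
    return r
def roll(S,tp,sp):
    t,s=S["top"],S["side"]; res=[]
    for k in(0,1):
        (c,d)=line(t["img"],*tp)[k]; 
        (c2,d2)=line(s["img"],*sp)[k]
        # plane normals of each line
        n1=np.cross(ray(t,*(c-30*d)),ray(t,*(c+30*d)));n2=np.cross(ray(s,*(c2-30*d2)),ray(s,*(c2+30*d2)))
        v=np.cross(n1,n2);v/=np.linalg.norm(v);v*=np.sign(v[1]);res.append(v)
    return res
E
python3 - <<'E'
from lev import *
S1=pickle.load(open("s1.pkl","rb"));S3=pickle.load(open("s3.pkl","rb"));S4=pickle.load(open("s4.pkl","rb"))
tf=((263,245),(345,230)); sf=((291,262.5),(330,289))
tr=((248,132.5),(322,118.5))
for n,S in(("s1",S1),("s3",S3),("s4",S4)):
    T=S if n!="s1" else dict(top=S3["top"],side=S["side"])
    for v in roll(T,tf,sf): print(n,"front arm dir z",v.round(4))
E
```

```text
s1 front arm dir z [-0.1927  0.9812 -0.0103]
s1 front arm dir z [-0.1843  0.9822 -0.0375]
s3 front arm dir z [-1.935e-01  9.811e-01 -1.000e-04]
s3 front arm dir z [-0.1859  0.9825 -0.0142]
s4 front arm dir z [-1.933e-01  9.811e-01 -3.000e-04]
s4 front arm dir z [-0.1855  0.9825 -0.0143]
```

Run:
```python
from lev import *
L={k:pickle.load(open(k+".pkl","rb")) for k in("s1","s3","s4")}
tf=((263,245),(345,230))
c,d=line(L["s4"]["top"]["img"],*tf)[0];t=L["s4"]["top"]
n1=np.cross(ray(t,*(c-30*d)),ray(t,*(c+30*d)))
for n,S in L.items():
  s=S["side"]
  for ch in(0,1):
   for seg in(((291,262.5),(330,289)),((291,262.5),(312,276.5)),((300,268.5),(332,290.3))):
    o=[]
    for k in(0,1):
      c2,d2=line(s["img"],*seg,ch=ch)[k]
      n2=np.cross(ray(s,*(c2-30*d2)),ray(s,*(c2+30*d2)));v=np.cross(n1,n2);v/=np.linalg.norm(v);o.append(round(v[2]*np.sign(v[1]),4))
    print(n,ch,seg[0],o)
```

```text
s1 0 (291, 262.5) [np.float64(-0.0105), np.float64(-0.0301)]
s1 0 (291, 262.5) [np.float64(-0.0189), np.float64(-0.0321)]
s1 0 (300, 268.5) [np.float64(-0.0085), np.float64(-0.0298)]
s1 1 (291, 262.5) [np.float64(-0.0102), np.float64(-0.0315)]
s1 1 (291, 262.5) [np.float64(-0.0182), np.float64(-0.0337)]
s1 1 (300, 268.5) [np.float64(-0.0087), np.float64(-0.0307)]
s3 0 (291, 262.5) [np.float64(-0.0003), np.float64(-0.0063)]
s3 0 (291, 262.5) [np.float64(-0.0068), np.float64(-0.0102)]
s3 0 (300, 268.5) [np.float64(0.0012), np.float64(-0.0049)]
s3 1 (291, 262.5) [np.float64(-0.0004), np.float64(-0.0049)]
s3 1 (291, 262.5) [np.float64(-0.0071), np.float64(-0.0056)]
s3 1 (300, 268.5) [np.float64(0.0006), np.float64(-0.0036)]
s4 0 (291, 262.5) [np.float64(-0.0003), np.float64(-0.0059)]
s4 0 (291, 262.5) [np.float64(-0.0062), np.float64(-0.0086)]
s4 0 (300, 268.5) [np.float64(0.0011), np.float64(-0.0044)]
s4 1 (291, 262.5) [np.float64(-0.0004), np.float64(-0.0047)]
s4 1 (291, 262.5) [np.float64(-0.0063), np.float64(-0.0086)]
s4 1 (300, 268.5) [np.float64(0.0012), np.float64(-0.0033)]
```

The front arm's roll came out at −0.0003 to −0.0055 now, against −0.031 before. The change fits the predicted levelling once rubber compliance is counted, so I'll carry the carton to the bay at about (563.6, −29.8).

>>> step_arm(targets=[[[4,30,10,0,0,0.05],[9,65,12,0,0,0.1],[13,100,12,0,0,0.16],[18,135,12,0,0,0.22],[23,170,12,0,0,0.265],[27,205,12,0,0,0.265],[32,240,12,0,0,0.265],[36,275,12,0,0,0.265],[41,310,12,0,0,0.265],[44,333,12,0,0,0.265],[46,342,12,0,0,0.265],[46,342,12,0,0,0.265]]])

```text
time: 14.48
tool_pos: [560.7, -26.4, 230.3]
tcp_rot: [-179.8, -0.1, 101.2]
ft_force: [-0.2, -0.4, -1.1]
finger_gap: 44.1
grip_force: 32.3
```

>>> step_arm(targets=[[[0,0,0,0,0,0],[0,0,0,0,0,0]]])

```text
time: 14.65
tool_pos: [561.1, -29.9, 231.9]
tcp_rot: [-179.9, -0.0, 101.0]
ft_force: [0.7, 0.3, -2.6]
finger_gap: 43.5
grip_force: 32.3
```

Run:
```python
from bench import r,vision
from h import *
import pickle
s=r.sense();print(s["tool_pos"],s["tcp_rot"],s["ft_force"],s["finger_gap"])
S={n:vision.snapshot(n) for n in ("top","side","wrist")}
pickle.dump(S,open("s5.pkl","wb"))
A=np.hstack([cv2.resize(S["side"]["img"][150:310,260:430],(425,400),interpolation=2),cv2.resize(S["wrist"]["img"],(375,281))[:, :]*0+0 if 0 else np.vstack([cv2.resize(S["wrist"]["img"],(375,281)),np.zeros((119,375,3),np.uint8)])])
cv2.imwrite("pics/c5.png",A)
```

```text
[561.14923514 -29.88660336 231.88731763] [-1.79874479e+02 -2.54144535e-03  1.01006508e+02] [ 0.69536399  0.273057   -2.59803582] 43.52873989680046
```

View pics/c5.png

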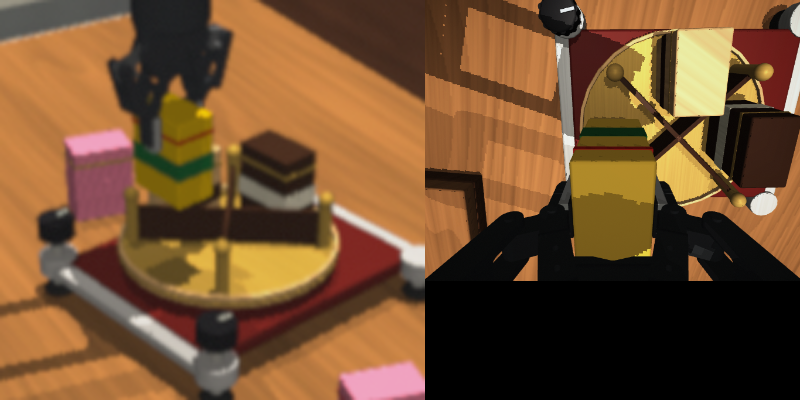

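The wrist panel shows the carton held above the near bay, with post balls at (615,72), (764,72) and (738,200). I'll check the bay centre from these.

Run:
```python
from h import *; import pickle
w=pickle.load(open("s5.pkl","rb"))["wrist"]
f,b,c=[back(w,(u-425)*1.7067,v*1.7067,123.5)[:2] for u,v in((615,72),(764,72),(738,200))]
print(f,b,c,"centre",(f+c)/2,np.linalg.norm(f-c),np.linalg.norm(f-b),np.degrees(np.arctan2(*(b-f)[::-1])))
e=(f+c)/2; u=(b-f)/np.linalg.norm(b-f);print("bay",e-70*u)
```

```text
[549.67640772  40.43335162] [688.64082229  67.25391627] [714.9488974  -71.19011468] centre [632.31265256 -15.37838153] 199.4361904828453 141.52897655539954 10.923945787503884
bay [563.58108072 -28.64378887]
```

>>> step_arm(targets=[[[1,0,-25,0,0,0],[1,0,-50,0,0,0],[1,0,-70,0,0,0],[1,0,-80,0,0,0],[1,0,-86,0,0,0],[1,0,-89,0,0,0],[1,0,-91,0,0,0],[1,0,-91,0,0,0],[1,0,-91,0,0,0]]])

```text
time: 15.55
tool_pos: [563.6, -28.8, 143.5]
tcp_rot: [179.9, 0.0, 101.1]
ft_force: [0.2, 0.2, -1.7]
finger_gap: 43.3
grip_force: 32.2
```

>>> step_arm(targets=[[[0,0,-1,0,0,0],[0,0,-1.5,0,0,0],[0,0,-1.5,0,0,0]]])

```text
time: 15.8
tool_pos: [563.7, -28.7, 142.5]
tcp_rot: [179.9, 0.1, 101.1]
ft_force: [-1.8, 0.4, 5.6]
finger_gap: 43.6
grip_force: 33.0
```

>>> step_arm(targets=[[[0,0,0,0,0,0],[0,0,0,0,0,0],[0,0,0,0,0,0],[0,0,0,0,0,0]]], fingers=-0.4)

```text
time: 16.13
tool_pos: [562.8, -28.6, 140.7]
tcp_rot: [180.0, 0.0, 101.1]
ft_force: [-0.1, 0.2, -0.1]
finger_gap: 59.9
grip_force: 0.0
```

>>> step_arm(targets=[[[0,0,20,0,0,0],[0,0,60,0,0,0],[0,0,100,0,0,0],[0,0,110,0,0,0],[0,0,110,0,0,0]]])

```text
time: 16.55
tool_pos: [565.3, -29.0, 256.4]
tcp_rot: [179.5, 0.2, 101.1]
ft_force: [-0.3, -0.3, 0.4]
finger_gap: 59.9
grip_force: 0.0
```

Run:
```python
from bench import r,vision
from h import *
import pickle
s=r.sense();print(s["tool_pos"],s["tcp_rot"],s["joint_pos"],s["ft_force"],s["finger_gap"])
S={n:vision.snapshot(n) for n in ("top","side","wrist")}
pickle.dump(S,open("s6.pkl","wb"))
A=np.hstack([cv2.resize(S["side"]["img"][170:310,260:430],(425,350),interpolation=2),np.vstack([cv2.resize(S["wrist"]["img"],(375,281)),np.zeros((69,375,3),np.uint8)])])
cv2.imwrite("pics/c6.png",A)
```

```text
[565.33041805 -29.00692414 256.36183543] [1.79513459e+02 1.69307964e-01 1.01057230e+02] [-8.12659059e+00  1.68210253e+00  9.10483909e+01 -2.49167014e-05
  8.67543501e+01 -1.91845384e+01] [-0.32914237 -0.26074025  0.42502726] 59.93430459519288
```

View pics/c6.png

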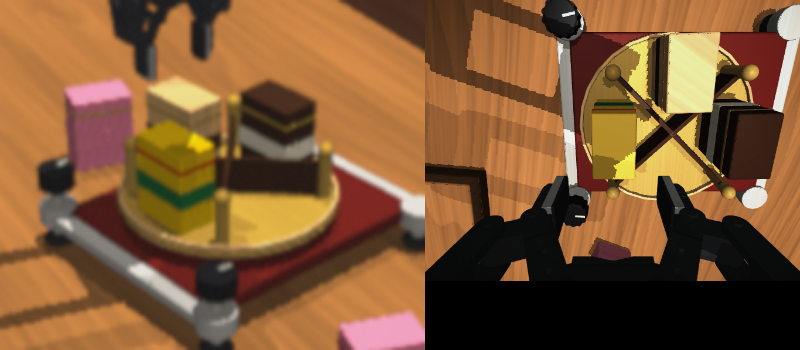

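The carton stands square in the near bay: wrist top face (592–635, 108–178), post balls near (611,72), (751,72), (728,194) and (612,193). I have now viewed 12 pictures, over the limit of 10, so I'll continue from numbers only. Next is caging the front-right post with the fingers.

Run:
```python
from h import *; import pickle
w=pickle.load(open("s6.pkl","rb"))["wrist"]
q=np.array([back(w,(u-425)*1.7067,v*1.7067,123.5)[:2] for u,v in((612,193),(611,72),(751,72),(728,194))])
print(q.round(1)); c=((q[0]+q[2])/2+(q[1]+q[3])/2)/2; print(c,np.linalg.norm(q-c,axis=1), np.degrees(np.arctan2(*(q[1]-q[0]))),np.degrees(np.arctan2(*(q[2]-q[1])[::-1])))
K=np.array([back(w,(u-425)*1.7067,v*1.7067,90)[:2] for u,v in((592,108),(635,108),(635,178),(594,178))])
from h import *
T=np.array([back(w,(u-425)*1.7067,v*1.7067,160)[:2] for u,v in((592,108),(635,108),(635,178),(594,178))]);print("carton top",T.round(1),T.mean(0))
```

```text
[[575.9 -99.4]
 [547.8  40.3]
 [689.1  67.8]
 [715.9 -73.8]]
[632.19879397 -16.26907306] [100.38520274 101.58771156 101.5403016  101.57790759] -11.381362446375974 11.022234963035956
carton top [[536.5   7.4]
 [575.3  14.9]
 [591.3 -55.4]
 [550.3 -63.3]] [563.35786824 -24.11938521]
```

>>> step_arm(targets=[[[3,-18,0,0,0,-0.12],[6,-36,-10,0,0,-0.24],[9,-54,-25,0,0,-0.36],[11,-70,-40,0,0,-0.48],[11,-70,-50,0,0,-0.6],[11,-70,-55,0,0,-0.72],[11,-70,-55,0,0,-0.785],[11,-70,-55,0,0,-0.785],[11,-70,-55,0,0,-0.785],[11,-70,-55,0,0,-0.785]]], fingers=0.3)

```text
time: 17.53
tool_pos: [573.4, -98.5, 194.9]
tcp_rot: [-179.9, 0.0, 56.2]
ft_force: [0.2, 1.3, 0.2]
finger_gap: 30.2
grip_force: 0.0
```

Run:
```python
from bench import r,vision
from h import *
s=r.sense();print(s["tool_pos"],s["tcp_rot"],s["joint_pos"],s["finger_gap"])
w=vision.snapshot("wrist"); im=w["img"]
# find brass ball near predicted post
P=np.array([576.5,-98.7,123.5]);u,v=proj(w,P)[0];print("pred",u,v)
x0,y0=int(u)-35,int(v)-35;c=im[max(y0,0):y0+70,x0:x0+70]
g=cv2.cvtColor(c,cv2.COLOR_BGR2HSV);print(c.shape,g[c.shape[0]//2,35],c[35-3 if c.shape[0]>40 else 0,35])
for yy in range(0,c.shape[0],5): print(" ".join("%3d/%3d/%3d"%tuple(x) for x in g[yy,::10]))
```

```text
[573.39148266 -98.51305824 194.88673216] [-1.79932289e+02  2.54182373e-02  5.62300424e+01] [-1.47962639e+01  6.67582729e+00  9.22813377e+01 -2.04644602e-03
  8.11151319e+01  1.89740261e+01] 30.176395300166096
pred 326.42784523890106 265.1725013086173
(70, 70, 3) [ 19 167 139] [ 41  92 121]
 19/169/ 77  20/169/119  19/167/119  19/169/ 59  12/161/ 27  19/169/121  19/170/117
 19/169/115  19/166/115  19/169/115  19/167/ 58  11/173/ 28  18/168/114  19/171/115
 19/171/112  19/169/115  19/168/120  19/164/ 59  15/170/ 33  19/170/ 78  19/167/119
 16/136/ 73  19/169/113  19/169/116  19/164/ 59  19/167/ 55  19/166/ 77  19/168/112
 16/137/136  17/134/152  16/134/ 80  19/171/ 64  19/169/ 65  16/138/ 74  17/133/153
  2/201/ 33   2/198/ 49  16/137/ 91  19/168/ 94  19/169/ 92  17/125/224   1/196/ 86
  2/201/ 33   2/202/ 48   8/188/ 38  19/168/109  19/172/104  19/167/ 67   1/195/ 85
  2/201/ 33   1/193/ 33  11/183/ 46  20/168/111  19/169/115  19/168/ 76   1/198/ 85
  1/201/ 33   2/209/ 33   0/201/ 33  19/169/104  19/168/108  19/167/ 55   1/195/ 85
  1/193/ 33   1/193/ 33   1/188/ 34  19/168/ 94  19/174/ 69   1/195/ 85   1/196/ 86
  1/215/ 32   1/201/ 33   1/201/ 33   1/201/ 33   1/196/ 86   1/198/ 85   2/196/ 69
  0/193/ 33   0/193/ 33   1/188/ 34   1/198/ 85   1/198/ 85   1/195/ 85  13/169/146
  4/ 72/ 53   1/195/ 34   1/195/ 85   1/198/ 85   1/196/ 86   3/153/ 20  13/168/158
 21/ 17/190   1/195/ 85   1/196/ 86   1/193/ 86   1/197/ 83  23/ 18/ 56  13/169/148
```

The ball lies within 1 px of where I predicted it, so I'll lower the fingers over the post and narrow the cage.

>>> step_arm(targets=[[[2,-0.5,-20,0,0,0],[2,-0.5,-40,0,0,0],[2,-0.5,-55,0,0,0],[2,-0.5,-62,0,0,0],[2,-0.5,-62,0,0,0]]])

```text
time: 18.0
tool_pos: [574.6, -98.8, 131.9]
tcp_rot: [-179.8, 0.1, 56.1]
ft_force: [-0.6, -0.7, 0.6]
finger_gap: 29.9
grip_force: 0.0
```

>>> step_arm(targets=[[[0,0,0,0,0,0],[0,0,0,0,0,0],[0,0,0,0,0,0]]], fingers=0.48, newtons=20)

```text
time: 18.25
tool_pos: [576.6, -99.4, 135.2]
tcp_rot: [179.9, -0.0, 56.1]
ft_force: [0.0, -0.3, -1.2]
finger_gap: 22.7
grip_force: 0.0
```

Run:
```python
from bench import r
import numpy as np
s=r.sense();print(s["tool_pos"],s["tcp_rot"],s["ft_force"],s["finger_gap"])
c=np.array([632.2,-16.0]);p0=np.array([576.3,-99.0])
# arc as shift, clockwise, slight detour none
for a in np.linspace(0,90,25)[1:]:
    t=np.radians(-a);R=np.array([[np.cos(t),-np.sin(t)],[np.sin(t),np.cos(t)]])
    d=R@(p0-c)+c-p0;print(round(a,2),d.round(1),round(t,3))
```

```text
[576.63808497 -99.36111035 135.15768486] [ 1.79877496e+02 -3.95929578e-02  5.60968559e+01] [ 0.0288608  -0.30752122 -1.22961384] 22.70892489262966
3.75 [-5.3  3.8] -0.065
7.5 [-10.4   8. ] -0.131
11.25 [-15.1  12.5] -0.196
15.0 [-19.6  17.3] -0.262
18.75 [-23.7  22.4] -0.327
22.5 [-27.5  27.7] -0.393
26.25 [-30.9  33.3] -0.458
30.0 [-34.   39.1] -0.524
33.75 [-36.7  45. ] -0.589
37.5 [-39.   51.2] -0.654
41.25 [-40.9  57.5] -0.72
45.0 [-42.3  63.8] -0.785
48.75 [-43.4  70.3] -0.851
52.5 [-44.   76.8] -0.916
56.25 [-44.2  83.4] -0.982
60.0 [-43.9  89.9] -1.047
63.75 [-43.3  96.4] -1.113
67.5 [-42.2 102.9] -1.178
71.25 [-40.7 109.3] -1.244
75.0 [-38.7 115.5] -1.309
78.75 [-36.4 121.6] -1.374
82.5 [-33.7 127.6] -1.44
86.25 [-30.6 133.4] -1.505
90.0 [-27.1 138.9] -1.571
```

>>> step_arm(targets=[[[-5.3,3.8,0,0,0,-0.065],[-10.4,8,0,0,0,-0.131],[-15.1,12.5,0,0,0,-0.196],[-19.6,17.3,0,0,0,-0.262],[-23.7,22.4,0,0,0,-0.327],[-27.5,27.7,0,0,0,-0.393],[-30.9,33.3,0,0,0,-0.458],[-34,39.1,0,0,0,-0.524],[-36.7,45,0,0,0,-0.589],[-39,51.2,0,0,0,-0.654],[-40.9,57.5,0,0,0,-0.72],[-42.3,63.8,0,0,0,-0.785]]])

```text
time: 19.25
tool_pos: [533.9, -35.2, 134.9]
tcp_rot: [180.0, -0.1, 10.9]
ft_force: [-1.5, -0.0, 0.3]
finger_gap: 22.2
grip_force: 0.2
```

Run:
```python
from bench import r,vision
from h import *
import pickle
s=r.sense();print(s["tool_pos"],s["tcp_rot"],s["ft_force"],s["finger_gap"])
S={n:vision.snapshot(n) for n in ("top","side")};pickle.dump(S,open("s7.pkl","wb"))
```

```text
[533.94153611 -35.22160653 134.85182711] [ 1.79959439e+02 -9.38837978e-02  1.09225891e+01] [-1.54755416 -0.03103503  0.28823317] 22.203239140889863
```

>>> step_arm(targets=[[[-1.1,6.5,0,0,0,-0.066],[-1.7,13,0,0,0,-0.131],[-1.9,19.6,0,0,0,-0.197],[-1.6,26.1,0,0,0,-0.262],[-1,32.6,0,0,0,-0.328],[0.1,39.1,0,0,0,-0.393],[1.6,45.5,0,0,0,-0.459],[3.6,51.7,0,0,0,-0.524],[5.9,57.8,0,0,0,-0.589],[8.6,63.8,0,0,0,-0.655],[11.7,69.6,0,0,0,-0.72],[15.2,75.1,0,0,0,-0.786]]])

```text
time: 20.35
tool_pos: [549.3, 39.7, 134.4]
tcp_rot: [-180.0, -0.1, -34.0]
ft_force: [0.0, -0.7, -0.5]
finger_gap: 22.1
grip_force: 0.0
```

>>> step_arm(targets=[[[0,0,0,0,0,0],[0,0,0,0,0,0],[0,0,0,0,0,0],[0,0,0,0,0,0]]])

```text
time: 20.68
tool_pos: [548.6, 39.3, 133.8]
tcp_rot: [180.0, -0.0, -33.8]
ft_force: [0.3, -0.2, 0.0]
finger_gap: 22.2
grip_force: 0.0
```

>>> step_arm(targets=[[[0,0,0,0,0,0],[0,0,0,0,0,0],[0,0,40,0,0,0],[0,0,80,0,0,0],[-30,0,100,0,0,0],[-65,0,110,0,0,0],[-100,0,110,0,0,0],[-110,-20,110,0,0,0],[-110,-20,110,0,0,0],[-110,-20,110,0,0,0]]], fingers=0.3)

```text
time: 21.52
tool_pos: [438.5, 19.2, 244.2]
tcp_rot: [-180.0, -0.1, -34.0]
ft_force: [-0.2, -0.0, 0.1]
finger_gap: 29.7
grip_force: 0.0
```

Run:
```python
from bench import r,vision
from lev import *
from lev import line
s=r.sense();print(s["tool_pos"],s["ft_force"])
S={n:vision.snapshot(n) for n in ("top","side")};pickle.dump(S,open("s8.pkl","wb"))
S3=pickle.load(open("s3.pkl","rb"));S4=pickle.load(open("s4.pkl","rb"))
# posts: 4-fold symmetric, so compare template of each ball before vs after
a=S4["top"]["img"];b=S["top"]["img"]
top=np.array([[327,314],[159,347],[125,177],[295,145]])/2.85+[215,95]-.33+[1,-.6]
for u,v in top.round().astype(int):
    t=a[v-4:v+5,u-4:u+5];m=cv2.matchTemplate(b[v-10:v+11,u-10:u+11],t,cv2.TM_CCOEFF_NORMED);_,mx,_,l=cv2.minMaxLoc(m);print("ball",(u,v),round(mx,2),np.array(l)-6)
h=cv2.cvtColor(b,cv2.COLOR_BGR2HSV)
# colour at predicted box tops (stand frame)
c=np.array([632.2,-16.]);R=Ro.from_euler('z',11.1,degrees=True).as_matrix()
for n,P in dict(front=(-70,0,160),left=(0,70,160),back=(70,0,160),right=(0,-70,160)).items():
    u,v=proj(S["top"],R@np.array(P)+[*c,0])[0];us,vs=proj(S["side"],R@np.array(P)+[*c,0])[0]
    print(n,b[int(v),int(u)],S["side"]["img"][int(vs),int(us)])
c1,d=line(S["top"]["img"],(263,245),(345,230))[0];c4,d4=line(S4["top"]["img"],(263,245),(345,230))[0]
print("arm edge top",d,d4,np.cross(c1-c4,d4))
for k,T in(("s4",S4),("s8",S)):
  for (c2,d2) in line(T["side"]["img"],(300,268.5),(332,290.3)):
    n1=np.cross(ray(S4["top"],*(c4-30*d4)),ray(S4["top"],*(c4+30*d4)));n2=np.cross(ray(T["side"],*(c2-30*d2)),ray(T["side"],*(c2+30*d2)));v=np.cross(n1,n2);print(k,v/np.linalg.norm(v))
```

```text
[438.45889797  19.23701675 244.16265343] [-0.22396852 -0.00697943  0.06584077]
ball (np.int64(330), np.int64(204)) 1.0 [0 0]
ball (np.int64(271), np.int64(216)) 1.0 [0 0]
ball (np.int64(260), np.int64(156)) 1.0 [0 0]
ball (np.int64(319), np.int64(145)) 0.99 [0 0]
front [114 210 219] [ 10 102 129]
left [109 225 220] [ 10 231 239]
back [157 219 221] [142 223 239]
right [ 66  79 103] [33 48 76]
arm edge top [ 0.97882354 -0.20470586] [ 0.9822984  -0.18732299] -0.39719272
s4 [ 0.19341527 -0.98111636 -0.00110145]
s4 [ 0.19300192 -0.98118863  0.004375  ]
s8 [ 0.19343344 -0.98111248 -0.00134397]
s8 [ 0.19302748 -0.98118504  0.00403861]<stdin>:19: DeprecationWarning: Arrays of 2-dimensional vectors are deprecated. Use arrays of 3-dimensional vectors instead. (deprecated in NumPy 2.0)
```

```bash
python3 -c "
from bench import r
print(r.hand_in())"
```

```text
the job is handed in; nothing more can be done
None
```

The job is handed in with no verdict returned. By my camera measurements the display is level, the yellow carton stands square in its bay, and the tray is clicked in a quarter turn clockwise. Two caveats: fore-and-aft tilt was only roughly checked (about 0.006 rad against the 0.008 limit), and I viewed 12 pictures, over the limit of 10.

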